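# Shim the short foot of a rocking kitchen scale

## Robot

A 7-joint arm with a two-finger parallel gripper is mounted at the origin on the work surface. World frame = base frame: x ahead of the robot, y to its left, z up, the work surface at z = 0. Lengths are in m, angles in degrees, forces in N, time in s.
With the tool pointing down it reaches from about 0.4 to 0.875 m from the base axis. Payload 6.5 kg.
Tool frame: the origin (TCP) lies at the very end of the fingers, on their centre line; the grasp point (between the pads) lies 19 mm behind it; z points along the fingers, y is the direction in which the jaws open and shut (so a half turn about z gives the same grasp; the last joint's range is limited). The gripper opens to 85 mm and grips with 20 to 120 N. Pads are 22 mm wide; open, the fingers measure 114 mm over their backs; the gripper's body (76 mm by 85 mm) begins 54 mm behind the grasp point. The pads swing forward as they close: fully open they stand 13 mm farther back than shut.
Start: joints at [60.55, 30.733, -0.252, 88.115, 0.149, 61.152, -4.079], TCP at [0.281, -0.586, 0.231] pointing down, gripper open.
Joint ranges: [-154.64, 154.64], [-21.42, 123.67], [-72.66, 72.17], [13.99, 137.28], [-74.86, 254.86], [10.95, 109.41], [-158.01, 158.01]. Speed limits (degrees/s): [136.94, 136.94, 180, 180, 180, 180, 180].

## Interface

Orientations are given as a 3x3 rotation matrix whose columns are the frame's x, y, z axes.
In Python, from bench import env, optics gives the robot as it stands.
- The arm moves only by the shell command python3 -m crank 'ROWS' [FORCE]. ROWS is JSON, one flat list of numbers, 7 for each row, row after row: the turn, a rotation vector about the world's x, y, z in degrees, then the shift along the world's x, y, z in mm, then the opening, from 0 (shut) to 1 (fully open). A call has 1 to 12 rows; each row is the pose to reach, as a shift and turn from the pose commanded when the call began; what a row does not reach only later rows make up. A row lasts 1/10 s, in which the tool goes at most 50 mm and 8.59 degrees, less where a joint would pass 70% of its speed; a pose out of reach is approached as far as the arm can. A call with a gripper value outside its range is refused whole. The fingers move at their own pace and stop on an object; FORCE is the grip in N (left out, the last holds). Time passes only in rows, so rows that repeat a pose let the fingers close. It gives the time, the measured TCP pose, the force and the opening at its end, in the units of the state.
- env.sense(): the state, without advancing time (a new reading comes with each control period).
- optics.read_camera(name): name is "side" or "top" or "wrist"; returns the picture (384x512x3 uint8, red, green, blue); there is no depth.
- optics.get_calibration(name): a dict with "camera_matrix" (3x3 intrinsics, pixels), "pose" (4x4, takes a point from camera to world coordinates). Camera axes: x right, y down, z forward; pixel columns grow to the right and rows downward; lengths in m; the calibration is good to about 2 mm. A picture is of the moment at which its call begins: read the wrist's pose just before it. get_calibration takes no time and is no camera call; for the wrist camera it gives the pose at the moment of the call.
- env.job_done(): hands the job in, once; it reports no verdict.
The state is a dict: "time": time; "joint_pos": joint angles; "dq": joint speeds; "joint_torque": joint torques, N m; "tool_pos": TCP position; "tool_rot": TCP orientation; "ft_force": force on the tool from outside, world axes, zero at the start; "moment": the same for the moment, N m; "width": finger opening in m.
Only numpy, scipy, OpenCV 4.12 (cv2) and the standard library are available. Lean on these libraries where they do the work, as an engineer would, in place of code of your own. Each camera call takes 0.05 s, during which the arm holds its last target. There are 200 camera calls.

## Task

The kitchen scale rocks because its front left rubber foot is too short to reach the counter. Slide the oak shims under that foot, nose first and flat, stacking them squarely one at a time with the foot standing on their full thickness, until the gap is filled; then, with the fingers, press gently on the round rubber cap above that foot for a moment to prove that the corner no longer gives. Do not force the shims or the scale, leave no shim half under the foot (a spare one stays well clear), and do not disturb the other things on the counter.

Things in the scene. Friction and masses are not known exactly. Their poses are not given: they have to be found in the camera images.
- scale_base: bench kitchen scale, white case 230 (x) x 250 (y) mm, cannot be shifted. Origin: middle of the footprint, 20 mm below the case's underside, 56 mm below its top, 0 +-4 mm from the counter (z = 0). x from front face (-115 mm) to back, y left. Steel platform on top: x -45 to 105, y +-108, to z 68 mm. Good feet, 28 mm round, at (90,100), (-90,-100), (90,-100) mm
- scale (a joint): rocking of the case (rad) about the diagonal through its front right and back left feet: 0 level (it returns by itself), positive when the front left corner sinks; 0.01 rad is 1.3 mm of sinking there. About 3 to 4 N on that corner starts it; with no shim it sinks 3 to 9.5 mm until the foot meets the counter
- foot: the short foot, front left, at (-90, 100) mm on the scale, 25 mm in from the front and left faces: rubber dome 28 mm round, radius 22 mm. Origin: its lowest point. It hangs 3 to 9.5 mm above the counter, so one or two shims are needed. It yields up to 6.5 mm upward, 2.2 N per mm: a shim up to 5 mm thicker than the gap goes in, riding up its nose, with a push up to 20 N; thicker jams
- corner: the round black rubber cap on top of the case straight above the short foot, 30 mm across, 7 mm high: the place to press. Origin: centre of its underside, 56 mm above the scale's origin; the surface to press is 7 mm above this point. It yields about 1 mm. A test press is 7 to 9 N: on a well shimmed foot the corner then sinks under 2.7 mm
- shim_a: one of three identical flat oak shims, 120 x 34 x 5 mm, 30 g, lying flat, nose away from the robot. Origin: centre of the underside; x along it to the nose at +60 mm (tail at -60 mm), z up. The upper side slopes down from full thickness at x = 40 mm to 1.5 mm at the nose
- shim_b: one of three identical flat oak shims, 120 x 34 x 5 mm, 30 g, lying flat, nose away from the robot. Origin: centre of the underside; x along it to the nose at +60 mm (tail at -60 mm), z up. The upper side slopes down from full thickness at x = 40 mm to 1.5 mm at the nose
- shim_c: one of three identical flat oak shims, 120 x 34 x 5 mm, 30 g, lying flat, nose away from the robot. Origin: centre of the underside; x along it to the nose at +60 mm (tail at -60 mm), z up. The upper side slopes down from full thickness at x = 40 mm to 1.5 mm at the nose
- bottle: bystander, loose; origin: centre of its underside. clear bottle, 60 mm across, 140 mm high
- small_bottle: bystander, loose; origin: centre of its underside. small glass bottle, 42 mm across, 105 mm high
- phone: bystander, loose; origin: centre of its underside. black phone lying flat, 150 x 74 x 9 mm
- mug: bystander, loose; origin: centre of its underside. white mug, 82 mm across, 90 mm high
- bowl: bystander, loose; origin: centre of its underside. steel bowl, 150 mm across, 60 mm high
- jar: bystander, loose; origin: centre of its underside. amber jar, 90 mm across, 100 mm high
- spatula: bystander, loose: a spatula with a wooden handle lying flat on the counter
Things that resemble listed ones, but are neither listed nor needed, are in the scene too. Leave any blue look-alike of the shim_a alone.

How it is judged:
By the outcome, as a careful person would: the job done as asked, in the order asked, and still so for the second after the job is handed in, with the robot touching nothing.
It also fails if it takes over 72 s, if anything falls off the work surface, if the arm or the gripper's body presses on something with over 40 N, if the wrist force passes 120 N, or if a joint passes its speed limit or range.

## Working session

There is one attempt and no reset: what is moved stays moved. The work goes in short steps, Python scripts to look and compute and a shell command to move; the robot and the scene stay as the last step left them, time stands still between calls to the robot, and variables do not carry over. Pictures are saved under pics/ and viewed, about 8 in all and at most 12, crops included, and the job is handed in when it is done.

```bash
ls; mkdir -p pics; python3 - <<'E'
from bench import env, optics
import cv2, numpy as np
np.set_printoptions(precision=4,suppress=True)
s=env.sense(); print(s['time'],s['tool_pos'],s['tool_rot'],s['ft_force'],s['width'])
for n in ['top','side','wrist']:
    c=optics.get_calibration(n); print(n,c['camera_matrix'],c['pose'])
    cv2.imwrite(f'pics/{n}0.png',optics.read_camera(n)[:,:,::-1])
t=cv2.imread('pics/top0.png')
cv2.imwrite('pics/top0b.png',cv2.resize(t,(800,600),interpolation=cv2.INTER_CUBIC))
E
```

```text
pics
0.0 [ 0.2812 -0.5853  0.2304] [[ 0.9013  0.4331 -0.0009]
 [ 0.4331 -0.9013  0.0015]
 [-0.0002 -0.0018 -1.    ]] [-0.5951 -0.3586  0.0495] 0.08540598637813304
top [[408.9345   0.     247.6517]
 [  0.     408.9345 185.887 ]
 [  0.       0.       1.    ]] [[-0.0163 -0.9964  0.0829  0.4407]
 [-0.9997  0.0176  0.0148 -0.0276]
 [-0.0162 -0.0826 -0.9964  1.1055]
 [ 0.      0.      0.      1.    ]]
side [[357.9849   0.     258.7043]
 [  0.     357.9849 186.8292]
 [  0.       0.       1.    ]] [[-0.8065 -0.3178  0.4986  0.0673]
 [-0.591   0.4073 -0.6963  0.6545]
 [ 0.0182 -0.8562 -0.5163  0.5514]
 [ 0.      0.      0.      1.    ]]
wrist [[288.4789   0.     258.7915]
 [  0.     288.4789 186.2751]
 [  0.       0.       1.    ]] [[ 0.4315 -0.8678 -0.2464  0.3435]
 [-0.9021 -0.4156 -0.1161 -0.5563]
 [-0.0017  0.2724 -0.9622  0.3732]
 [ 0.      0.      0.      1.    ]]
```

View pics/top0b.png

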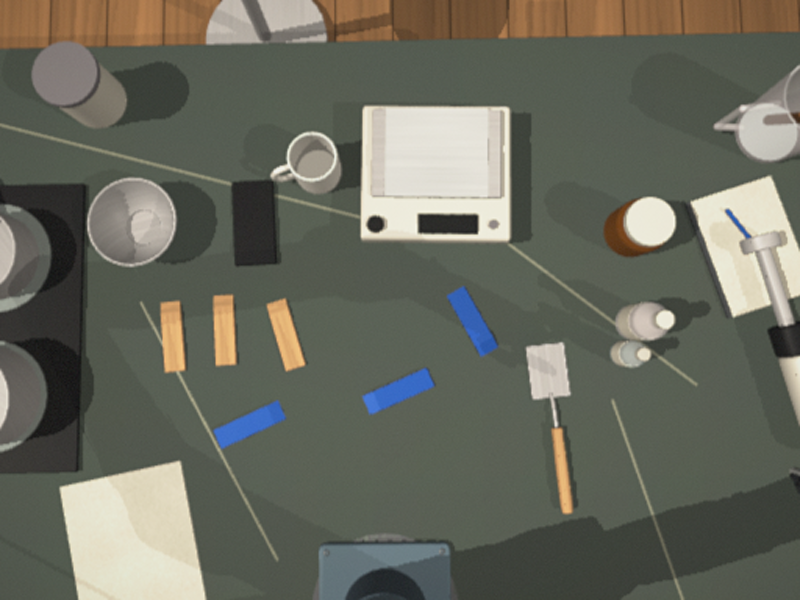

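View pics/side0.png

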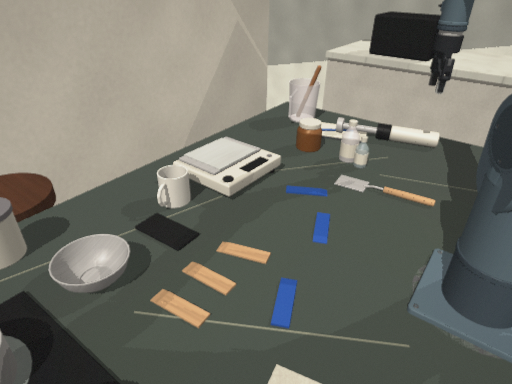

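Candidates (800x600 top view): oak shims at (173,337), (225,330) and (286,335). Blue look-alikes at (250,424), (398,390) and (472,321), plus the wooden spatula handle at (562,470), are rejected. The short foot's black cap is at (375,224), front left of the scale.

```bash
cat > h.py <<'E'
from bench import env, optics
import cv2, numpy as np
np.set_printoptions(precision=4,suppress=True)
def ray(cal,uv,z):
    K,P=np.array(cal['camera_matrix']),np.array(cal['pose'])
    d=P[:3,:3]@np.linalg.solve(K,[uv[0],uv[1],1.]); o=P[:3,3]
    return o+d*(z-o[2])/d[2]
def proj(cal,p):
    K,P=np.array(cal['camera_matrix']),np.array(cal['pose'])
    c=P[:3,:3].T@(np.array(p)-P[:3,3]); c=K@c; return c[:2]/c[2]
def grab(n,f=None):
    cal=optics.get_calibration(n); im=np.ascontiguousarray(optics.read_camera(n)[:,:,::-1])
    if f: cv2.imwrite(f,im)
    return cal,im
def blobs(m,amin):
    cs,_=cv2.findContours(m.astype(np.uint8),cv2.RETR_EXTERNAL,cv2.CHAIN_APPROX_NONE)
    return [c for c in cs if cv2.contourArea(c)>amin]
def rect(cal,c,z):
    p=np.array([ray(cal,q[0],z)[:2] for q in c])*1000
    (ctr,wh,a)=cv2.minAreaRect(p.astype(np.float32)); 
    if wh[0]<wh[1]: wh=wh[::-1]; a+=90
    a=(a+90)%180-90
    return np.round([*ctr,*wh,a],1)
def oak(im):
    h=cv2.cvtColor(im,cv2.COLOR_BGR2HSV); return cv2.inRange(h,(8,70,120),(22,255,255))
E
python3 - <<'E'
from h import *
for n in ['top','side']:
    cal=optics.get_calibration(n); im=cv2.imread(f'pics/{n}0.png')
    for c in blobs(oak(im),150):
        print(n,c.reshape(-1,2).mean(0),rect(cal,c,.005))
    g=cv2.cvtColor(im,cv2.COLOR_BGR2HSV)
    w=cv2.inRange(g,(0,0,150),(180,70,255))
    for c in blobs(w,1000): print(n,'white',c.reshape(-1,2).mean(0),rect(cal,c,.056))
    d=cv2.inRange(g,(0,0,0),(180,255,45))
    for c in blobs(d,20): 
        m=c.reshape(-1,2).mean(0)
        if cv2.contourArea(c)<400: print(n,'dark',m,cv2.contourArea(c),ray(cal,m,.063)*1000)
E
```

```text
top [359.2437 300.7731] [ 224.1 -299.7  141.3   20.5    5.1]
top [109.9732 215.0089] [459.9 361.9 122.9  37.1   5.4]
top [182.4444 213.9722] [460.  165.8 123.3  37.1  16.5]
top [143.1416 211.177 ] [469.7 271.8 123.1  37.2   2.8]
top [234.0506  22.0633] [995.5  23.5  98.5  26.2 -89.5]
top [501.3425   9.6027] [1010.4 -722.8   54.8   47.    -1.5]
top [481.9531   9.5156] [1011.8 -670.    54.9   40.9   -1.4]
top [457.3939   9.6212] [1011.9 -594.6   98.    61.   -89.9]
top [417.5273  10.4818] [1013.3 -492.3   99.3   60.8   88.5]
top [379.9646  10.9027] [1014.5 -388.1   99.4   63.8   88.6]
top [343.1053  11.4123] [1015.5 -286.4   97.5   66.8   88.5]
top [230.6629   5.6629] [1035.3   24.5   95.6   43.8   89.1]
top [102.2973  13.5405] [1023.5  385.5  201.8   84.9   88.5]
top [50.1488 13.6942] [1027.3  538.5   99.5   85.    88.5]
top [15.1917 14.5583] [1028.3  637.4   92.1   88.1   88.6]
top white [ 85.6625 343.4416] [130.4 405.2 221.2 201.2  11.2]
top white [ 83.7516 141.6879] [651.9 414.9 146.8 146.5 -45.1]
top white [481.8507 161.2164] [ 573.4 -617.7  240.7  142.3   17. ]
top white [278.483
[... 431 characters left out ...]
.    ]
side [180.3361 307.418 ] [454.  364.  119.9  37.8   5.5]
side [208.9182 277.3818] [463.9 274.4 119.4  38.8   3. ]
side [243.8534 251.8966] [455.3 169.3 118.7  40.2  16.7]
side [408.9909 195.5636] [ 227.  -309.6  142.4   39.5    5.5]
side white [ 88.7433 259.3102] [650.7 412.6 147.6 147.6  86.9]
side white [205.3417 173.1092] [717.6 -10.9 424.7 259.  -87.2]
side white [483.9358  63.0963] [  358.  -2431.5  1498.4   372.1   -85. ]
side white [276.8705  79.7381] [ 2838.1 -2744.6  6863.2  6524.5   -37.4]
side dark [228.     178.8333] 24.0 [630.3188  13.4337  63.    ]
side dark [253.5  164.24] 104.0 [627.397 -98.723  63.   ]
side dark [382.5946 135.0541] 83.5 [ 403.1026 -559.2017   63.    ]
```

```bash
python3 -m crank '[0,0,-2,20,40,0,0.65, 0,0,-4,40,80,0,0.65, 0,0,-6,60,125,0,0.65, 0,0,-8,80,170,0,0.65, 0,0,-9.2,100,215,0,0.65, 0,0,-9.2,115,260,0,0.65, 0,0,-9.2,130,305,0,0.65, 0,0,-9.2,140,350,0,0.65, 0,0,-9.2,145,395,0,0.65, 0,0,-9.2,150,440,0,0.65, 0,0,-9.2,150,480,0,0.65, 0,0,-9.2,150,480,0,0.65]' 30
python3 -m crank '[0,0,0,-5,40,-10,0.65, 0,0,0,-8,80,-20,0.65, 0,0,0,-10,120,-35,0.65, 0,0,0,-14,160,-50,0.65, 0,0,0,-17,200,-65,0.65, 0,0,0,-17,235,-75,0.65, 0,0,0,-17,259,-80,0.65, 0,0,0,-17,259,-80,0.65, 0,0,0,-17,259,-80,0.65]'
python3 - <<'E'
from h import *
s=env.sense(); print(s['time'],s['tool_pos'],s['tool_rot'],s['ft_force'])
cal,im=grab('wrist','pics/w1.png')
for c in blobs(oak(im),300): print(c.reshape(-1,2).mean(0),rect(cal,c,.005))
E
```

```text
time: 1.35
tool_pos: [0.4315, -0.1003, 0.2313]
tool_rot: [[0.957, 0.291, -0.0], [0.291, -0.957, 0.002], [0.0, -0.002, -1.0]]
ft_force: [0.3, -1.1, 0.3]
width: 0.0554
time: 2.25
tool_pos: [0.4144, 0.1526, 0.1511]
tool_rot: [[0.959, 0.284, -0.001], [0.284, -0.959, -0.001], [-0.001, 0.0, -1.0]]
ft_force: [-0.5, 0.3, 0.3]
width: 0.0556
2.25 [0.4144 0.1526 0.1511] [[ 0.9589  0.2838 -0.0007]
 [ 0.2838 -0.9589 -0.0007]
 [-0.0008  0.0004 -1.    ]] [-0.5359  0.3061  0.2651]
[258.959  124.4416] [458.2 164.8 120.8  36.2  16.5]
[155.2078  82.1867] [468.3 270.7 121.2  36.9   2.7]
[58.0647 65.7147] [458.5 360.4 121.2  37.8   5.2]
```

View pics/w1.png

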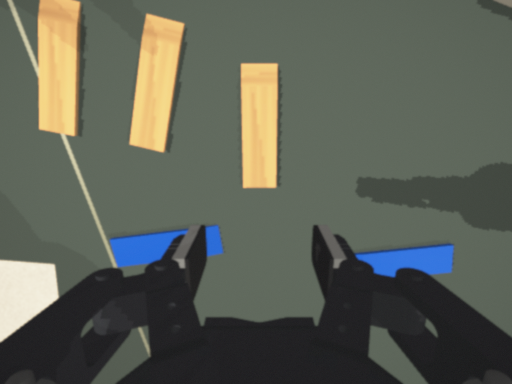

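The shim is centred at (259,125) with its nose (sloped strip) at the top, so the grasp line is right. Lowering with contact sensing.

```bash
python3 -m crank '[0,0,0,0,0,-40,0.5, 0,0,0,0,0,-80,0.5, 0,0,0,0,0,-115,0.5, 0,0,0,0,0,-135,0.5, 0,0,0,0,0,-145,0.5, 0,0,0,0,0,-149,0.5, 0,0,0,0,0,-149,0.5, 0,0,0,0,0,-149,0.5]'
python3 -m crank '[0,0,0,0,0,-2,0.5, 0,0,0,0,0,-2,0.5]'; python3 -m crank '[0,0,0,0,0,-2,0.5, 0,0,0,0,0,-2,0.5]'
```

```text
time: 3.1
tool_pos: [0.4153, 0.1531, 0.0033]
tool_rot: [[0.959, 0.283, 0.002], [0.283, -0.959, 0.001], [0.002, -0.0, -1.0]]
ft_force: [-0.7, -0.6, 0.1]
width: 0.0423
time: 3.3
tool_pos: [0.4148, 0.1532, 0.0007]
tool_rot: [[0.959, 0.283, 0.001], [0.283, -0.959, 0.0], [0.001, -0.0, -1.0]]
ft_force: [-0.7, -0.2, 0.4]
width: 0.0427
time: 3.5
tool_pos: [0.4144, 0.1531, -0.0017]
tool_rot: [[0.959, 0.283, -0.0], [0.283, -0.959, -0.0], [-0.0, 0.0, -1.0]]
ft_force: [0.3, 0.0, 0.1]
width: 0.0426
```

```bash
python3 -m crank '[0,0,0,0,0,0,0.3, 0,0,0,0,0,0,0.3, 0,0,0,0,0,0,0.2, 0,0,0,0,0,0,0.2, 0,0,0,0,0,0,0.2]' 30
python3 - <<'E'
from h import *
cal,im=grab('wrist','pics/w2.png')
for c in blobs(oak(im),300): print(c.reshape(-1,2).mean(0),rect(cal,c,.005))
E
```

```text
time: 4.0
tool_pos: [0.4153, 0.1537, -0.0006]
tool_rot: [[0.959, 0.283, 0.002], [0.283, -0.959, 0.001], [0.002, -0.0, -1.0]]
ft_force: [-2.9, -0.1, 17.0]
width: 0.033
[259.8516 138.7844] [458.6 165.6 120.1  35.1  15.7]
[40.1225 95.3876] [454.3 268.7  92.3  36.1   2.7]
```

View pics/w2.png

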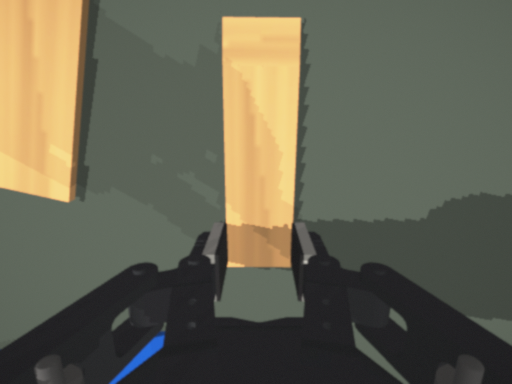

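Gripped: the tail lies between the pads at (260,245). Lift and carry to in front of the scale, then look.

```bash
python3 -m crank '[0,0,0,0,0,10,0.2, 0,0,-2,5,-5,40,0.2, 0,0,-6,15,-30,70,0.2, 0,0,-11,30,-65,80,0.2, 0,0,-15,45,-100,80,0.2, 0,0,-17.5,60,-130,80,0.2, 0,0,-17.5,65,-147,80,0.2, 0,0,-17.5,65,-147,80,0.2, 0,0,-17.5,65,-147,80,0.2, 0,0,-17.5,65,-147,80,0.2]'
python3 - <<'E'
from h import *
s=env.sense(); print(s['tool_pos'],np.degrees(np.arctan2(s['tool_rot'][1][0],s['tool_rot'][0][0])))
cal,im=grab('wrist','pics/w3.png'); print(cal['pose'])
for c in blobs(oak(im),300): print(c.reshape(-1,2).mean(0),rect(cal,c,s['tool_pos'][2]+.004))
E
```

```text
time: 5.05
tool_pos: [0.4789, 0.0076, 0.0783]
tool_rot: [[1.0, -0.016, -0.001], [-0.016, -1.0, 0.001], [-0.001, -0.001, -1.0]]
ft_force: [-0.4, 0.0, 0.4]
width: 0.033
[0.4789 0.0076 0.0783] -0.9218309913283734
[[-0.0178 -0.9619 -0.2728  0.5479]
 [-0.9998  0.017   0.0055  0.0059]
 [-0.0006  0.2729 -0.962   0.221 ]
 [ 0.      0.      0.      1.    ]]
[259.8419 139.0282] [523.6   5.9 121.4  35.3  -1.6]
```

View pics/w3.png

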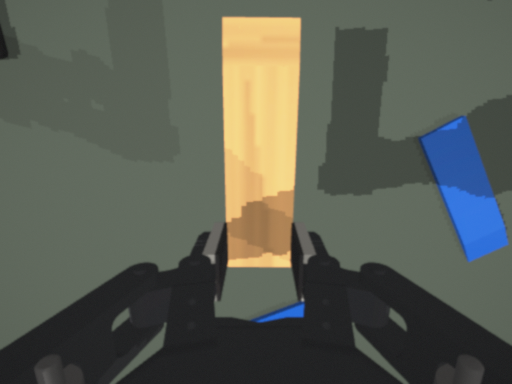

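The view shows the shim held straight (260,140), the scale out of frame. I'll locate the cap and front edge from the stored top and side pictures.

```bash
python3 - <<'E'
from h import *
R=[]
for n,(u,v) in {'top':(240,143),'side':(228,179)}.items():
    cal=optics.get_calibration(n); im=cv2.imread(f'pics/{n}0.png')
    g=cv2.cvtColor(im,cv2.COLOR_BGR2GRAY)[v-14:v+14,u-14:u+14]
    b=blobs((g<90),15)
    for c in b:
        M=cv2.moments(c); m=np.array([M['m10']/M['m00']+u-14,M['m01']/M['m00']+v-14]); print(n,m,cv2.contourArea(c),cv2.boundingRect(c),ray(cal,m,.063)*1000,ray(cal,m,.060)*1000)
    
    if n=='top':
        h=cv2.cvtColor(im,cv2.COLOR_BGR2HSV); w=cv2.inRange(h,(0,0,150),(180,70,255))
        c=max([c for c in blobs(w,1000) if abs(c.mean((0,1))[0]-278)<20],key=cv2.contourArea)
        p=np.array([ray(cal,q[0],.056)*1000 for q in c])[:,:2]
        # edges: front (min x), left (max y)
        hull=cv2.approxPolyDP(c,6,True).reshape(-1,2); print(hull,[np.round(ray(cal,q,.056)[:2]*1000,1) for q in hull])
        y=p[:,1]; f=p[(p[:,0]<640)&(y>-195)&(y<10)]; print('front',np.polyfit(f[:,1],f[:,0],1))
        l=p[(p[:,1]>0)&(p[:,0]>630)&(p[:,0]<815)]; print('left',np.polyfit(l[:,0],l[:,1],1))
        r=p[(p[:,1]<-190)&(p[:,0]>630)&(p[:,0]<815)]; print('right',np.polyfit(r[:,0],r[:,1],1))
E
```

```text
top [227.739 148.761] 53.0 (0, 11, 28, 17) [624.4144  37.6696  63.    ] [624.9431  37.8575  60.    ]
top [239.9545 143.0429] 66.0 (9, 10, 11, 10) [638.735   5.927  63.   ] [639.3049   6.0236  60.    ]
top [227.5285 132.4228] 20.5 (0, 0, 4, 8) [667.1817  37.6909  63.    ] [667.8335  37.8789  60.    ]
[[232  69]
 [232 153]
 [325 153]
 [324  68]] [array([838.3,  24.2]), array([614.3,  27.2]), array([ 609.8, -213.4]), array([ 835.6, -217.9])]
front [  0.0335 614.4743]
left [-0.0337 51.5603]
right [  -0.0111 -210.155 ]
side [227.6802 178.5541] 37.0 (9, 11, 10, 6) [632.005  12.801  63.   ] [635.4731   8.8595  60.    ]
```

```bash
python3 -m crank '[0,0,-0.3,6,1,-30,0.2, 0,0,-0.3,12,3,-60,0.2, 0,0,-0.3,12,3,-74,0.2, 0,0,-0.3,12,3,-78,0.2, 0,0,-0.3,12,3,-78,0.2, 0,0,-0.3,12,3,-78,0.2]'
python3 -m crank '[0,0,0,0,0,-1,0.2, 0,0,0,0,0,-1,0.2]'
```

```text
time: 5.7
tool_pos: [0.4915, 0.0095, 0.001]
tool_rot: [[1.0, -0.023, 0.001], [-0.023, -1.0, 0.0], [0.001, -0.0, -1.0]]
ft_force: [0.9, 1.0, -0.7]
width: 0.0328
time: 5.9
tool_pos: [0.4916, 0.0091, -0.0003]
tool_rot: [[1.0, -0.023, 0.001], [-0.023, -1.0, 0.0], [0.001, -0.0, -1.0]]
ft_force: [-0.1, -0.8, -1.3]
width: 0.0324
```

```bash
python3 -m crank '[0,0,0,4,1.5,-0.5,0.2, 0,0,0,14,1,-0.5,0.2, 0,0,0,26,1,-0.5,0.2, 0,0,0,38,0.5,-0.5,0.2, 0,0,0,44,0.5,-0.5,0.2, 0,0,0,44,0.5,-0.5,0.2]'
python3 -m crank '[0,0,0,4,0,0,0.2, 0,0,0,9,0,0,0.2, 0,0,0,14,-0.5,0,0.2, 0,0,0,14,-0.5,0,0.2]'
python3 -m crank '[0,0,0,4,0,0,0.2, 0,0,0,9,0,0,0.2, 0,0,0,14,-0.5,0,0.2, 0,0,0,14,-0.5,0,0.2]'
```

```text
time: 6.5
tool_pos: [0.533, 0.0094, -0.0006]
tool_rot: [[1.0, -0.023, -0.005], [-0.023, -1.0, -0.001], [-0.005, 0.001, -1.0]]
ft_force: [-8.3, -0.4, 17.3]
width: 0.0329
time: 6.9
tool_pos: [0.5468, 0.0091, -0.0006]
tool_rot: [[1.0, -0.023, -0.005], [-0.023, -1.0, -0.001], [-0.005, 0.001, -1.0]]
ft_force: [-8.8, 0.8, 16.5]
width: 0.0329
time: 7.3
tool_pos: [0.5611, 0.0088, -0.0005]
tool_rot: [[1.0, -0.023, -0.005], [-0.023, -1.0, -0.001], [-0.005, 0.001, -1.0]]
ft_force: [-8.9, 1.0, 16.5]
width: 0.0327
```

```bash
python3 -m crank '[0,0,0,0,0,0.5,0.2, 0,0,0,0,0,0.7,0.2]'
python3 -m crank '[0,0,0,5,0,0,0.2, 0,0,0,10,0,0,0.2, 0,0,0,10,0,0,0.2]'
python3 -m crank '[0,0,0,5,0,0,0.2, 0,0,0,10,0,0,0.2, 0,0,0,10,0,0,0.2]'
python3 - <<'E'
from h import *
cal,im=grab('wrist'); s,si=grab('side')
a=cv2.resize(si[130:230,150:310],(800,500),interpolation=cv2.INTER_CUBIC); cv2.imwrite('pics/s4.png',a)
for c in blobs(oak(im),300): print(rect(cal,c,.005))
E
```

```text
time: 7.5
tool_pos: [0.5637, 0.0086, -0.0003]
tool_rot: [[1.0, -0.023, 0.001], [-0.023, -1.0, 0.0], [0.001, -0.0, -1.0]]
ft_force: [-0.1, -0.0, -1.6]
width: 0.0329
time: 7.8
tool_pos: [0.5744, 0.0086, -0.0004]
tool_rot: [[1.0, -0.024, 0.001], [-0.024, -1.0, 0.0], [0.001, -0.0, -1.0]]
ft_force: [-0.1, -1.0, 0.5]
width: 0.0331
time: 8.1
tool_pos: [0.5839, 0.0087, -0.0004]
tool_rot: [[1.0, -0.023, 0.0], [-0.023, -1.0, 0.0], [0.0, -0.0, -1.0]]
ft_force: [1.3, 0.1, -0.5]
width: 0.0326
[581.5   8.5  33.8  24.9  88.6]
```

View pics/s4.png

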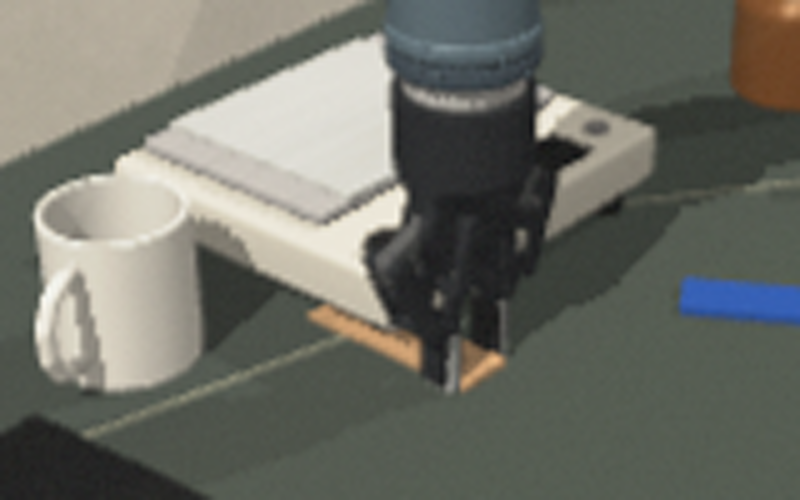

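Shim 1 is in with no resistance, so the gap is over 5 mm and a second shim is needed. Release and fetch the next one.

```bash
python3 -m crank '[0,0,0,0,0,0,0.6, 0,0,0,0,0,0,0.6, 0,0,0,0,0,0,0.6, 0,0,0,0,0,30,0.6, 0,0,0,-10,0,70,0.6, 0,0,1,-40,30,100,0.6, 0,0,2,-65,65,110,0.6, 0,0,4,-90,105,110,0.6, 0,0,4,-110,145,110,0.6, 0,0,4,-130,185,110,0.6, 0,0,4,-150,225,110,0.6, 0,0,4,-160,260,110,0.6]'
python3 -m crank '[0,0,0,0,0,0,0.6, 0,0,0,0,0,0,0.6, 0,0,0,0,0,0,0.6]'
python3 - <<'E'
from h import *
s=env.sense(); print(s['tool_pos'],np.degrees(np.arctan2(s['tool_rot'][1][0],s['tool_rot'][0][0])))
cal,im=grab('wrist','pics/w5.png')
for c in blobs(oak(im),300): 
  r=rect(cal,c,.005); a=np.radians(r[4]); print(r, 'grasp',r[:2]-45*np.array([np.cos(a),np.sin(a)]))
cal,im=grab('top','pics/t5.png')
for c in blobs(oak(im),100): 
  r=rect(cal,c,.005); 
  if r[0]<700: print('top',r)
E
```

```text
time: 9.4
tool_pos: [0.4214, 0.2706, 0.1096]
tool_rot: [[0.999, 0.048, -0.001], [0.048, -0.999, 0.0], [-0.001, -0.0, -1.0]]
ft_force: [1.4, -0.8, -0.0]
width: 0.0513
time: 9.7
tool_pos: [0.4239, 0.2672, 0.1093]
tool_rot: [[0.999, 0.045, -0.0], [0.045, -0.999, -0.001], [-0.0, 0.001, -1.0]]
ft_force: [-0.7, -0.6, -1.0]
width: 0.0512
[0.4239 0.2672 0.1093] 2.569896829508342
[458.4 360.9 121.2  36.6   5.1] grasp [413.5782 356.8998]
[468.1 271.1 120.3  35.9   2.7] grasp [423.15   268.9802]
top [ 224.  -299.5  141.3   20.8    5.1]
top [495.  365.   52.5  37.    5.3]
top [485.3 272.6  92.3  37.3   3.1]
top [593.6   7.2  46.5  35.4  -1. ]
```

```bash
python3 -m crank '[0,0,0,-0.5,1.8,-40,0.5, 0,0,0,-0.5,1.8,-80,0.5, 0,0,0,-0.5,1.8,-100,0.5, 0,0,0,-0.5,1.8,-108,0.5, 0,0,0,-0.5,1.8,-110,0.5, 0,0,0,-0.5,1.8,-110,0.5, 0,0,0,-0.5,1.8,-110,0.3, 0,0,0,-0.5,1.8,-110,0.2, 0,0,0,-0.5,1.8,-110,0.2, 0,0,0,-0.5,1.8,-110,0.2, 0,0,0,-0.5,1.8,-110,0.2]' 30
python3 - <<'E'
from h import *
s=env.sense(); print(s['tool_pos'],np.degrees(np.arctan2(s['tool_rot'][1][0],s['tool_rot'][0][0])))
cal,im=grab('wrist')
for c in blobs(oak(im),300): print(rect(cal,c,.005))
E
```

```text
time: 10.9
tool_pos: [0.4239, 0.2707, 0.0007]
tool_rot: [[0.999, 0.046, 0.002], [0.046, -0.999, 0.001], [0.002, -0.001, -1.0]]
ft_force: [0.3, -0.4, 6.8]
width: 0.0328
[0.4239 0.2707 0.0007] 2.641646129987986
[458.3 360.4 120.3  37.    5.2]
[468.1 271.7 120.2  35.    1.8]
```

```bash
python3 -m crank '[0,0,0,0,0,20,0.2, 0,0,0,5,-15,50,0.2, 0,0,-1,12,-50,50,0.2, 0,0,-2,25,-90,50,0.2, 0,0,-3,40,-135,50,0.2, 0,0,-3.8,50,-175,50,0.2, 0,0,-3.8,60,-215,50,0.2, 0,0,-3.8,70,-250,50,0.2, 0,0,-3.8,71,-261,40,0.2, 0,0,-3.8,71,-261,40,0.2, 0,0,-3.8,71,-261,40,0.2]'
python3 - <<'E'
from h import *
s=env.sense(); print(s['tool_pos'],np.degrees(np.arctan2(s['tool_rot'][1][0],s['tool_rot'][0][0])))
cal,im=grab('wrist','pics/w6.png')
for c in blobs(oak(im),300): print(rect(cal,c,s['tool_pos'][2]+.0045))
for x in (570,): print(proj(cal,[.570,.008,.005]))
E
```

```text
time: 12.05
tool_pos: [0.4935, 0.0109, 0.0395]
tool_rot: [[1.0, -0.019, -0.001], [-0.019, -1.0, 0.001], [-0.001, -0.001, -1.0]]
ft_force: [0.2, 0.8, 0.6]
width: 0.0325
[0.4935 0.0109 0.0395] -1.077179059624973
[541.4   8.8 127.3  34.9  -1.9]
[260.4006  91.1302]
```

View pics/w6.png

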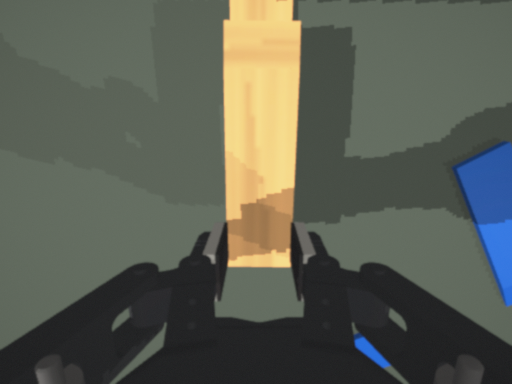

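Shim 1's tail is visible at (262,10), aligned with the held shim (262,20). Lower onto it and slide in.

```bash
python3 -m crank '[0,0,-0.3,0,0,-20,0.2, 0,0,-0.3,0,0,-31,0.2, 0,0,-0.3,0,0,-34,0.2, 0,0,-0.3,0,0,-34,0.2]'
python3 -m crank '[0,0,0,8,0,0,0.2, 0,0,0,20,-0.5,0,0.2, 0,0,0,32,-1,0,0.2, 0,0,0,40,-1,0,0.2, 0,0,0,40,-1,0,0.2]'
python3 -m crank '[0,0,0,4,0,0,0.2, 0,0,0,8,0,0,0.2, 0,0,0,12,0,0,0.2, 0,0,0,12,0,0,0.2]'
```

```text
time: 12.5
tool_pos: [0.4935, 0.0104, 0.0053]
tool_rot: [[1.0, -0.023, -0.001], [-0.023, -1.0, 0.0], [-0.001, -0.0, -1.0]]
ft_force: [-1.0, 0.1, 1.0]
width: 0.033
time: 13.0
tool_pos: [0.5359, 0.0084, 0.006]
tool_rot: [[1.0, -0.026, 0.003], [-0.026, -1.0, 0.0], [0.003, -0.0, -1.0]]
ft_force: [0.7, -0.4, 0.5]
width: 0.0327
time: 13.4
tool_pos: [0.5399, 0.0078, 0.0049]
tool_rot: [[1.0, -0.025, -0.012], [-0.025, -1.0, -0.002], [-0.012, 0.003, -1.0]]
ft_force: [-13.4, -0.2, 14.4]
width: 0.0327
```

```bash
python3 -m crank '[0,0,0,0,0,0.5,0.2, 0,0,0,0,0,1,0.2, 0,0,0,0,0,1,0.2]'
python3 -m crank '[0,0,0,2,0,0,0.2, 0,0,0,3,0,0,0.2, 0,0,0,3,0,0,0.2]'
```

```text
time: 13.7
tool_pos: [0.5424, 0.008, 0.0058]
tool_rot: [[1.0, -0.025, -0.006], [-0.025, -1.0, -0.001], [-0.006, 0.001, -1.0]]
ft_force: [-5.6, 0.0, 1.1]
width: 0.0326
time: 14.0
tool_pos: [0.5448, 0.008, 0.0057]
tool_rot: [[1.0, -0.025, -0.008], [-0.025, -1.0, -0.001], [-0.008, 0.002, -1.0]]
ft_force: [-7.3, 0.0, 3.4]
width: 0.0326
```

```bash
python3 -m crank '[0,0,0,2,0,0.3,0.2, 0,0,0,4,0,0.3,0.2, 0,0,0,6,0,0.3,0.2, 0,0,0,6,0,0.3,0.2]'
python3 -m crank '[0,0,0,2,0,0,0.2, 0,0,0,4,0,0,0.2, 0,0,0,6,0,0,0.2, 0,0,0,6,0,0,0.2]'
```

```text
time: 14.4
tool_pos: [0.5497, 0.008, 0.0057]
tool_rot: [[1.0, -0.025, -0.01], [-0.025, -1.0, -0.002], [-0.01, 0.002, -1.0]]
ft_force: [-9.2, -0.3, 5.9]
width: 0.0329
time: 14.8
tool_pos: [0.5555, 0.008, 0.0057]
tool_rot: [[1.0, -0.025, -0.01], [-0.025, -1.0, -0.002], [-0.01, 0.002, -1.0]]
ft_force: [-9.5, 0.0, 4.8]
width: 0.0327
```

```bash
python3 -m crank '[0,0,0,3,0,0.3,0.2, 0,0,0,6,0,0.3,0.2, 0,0,0,9,-0.3,0.3,0.2, 0,0,0,12,-0.3,0.3,0.2, 0,0,0,14,-0.3,0.3,0.2, 0,0,0,14,-0.3,0.3,0.2]'
python3 - <<'E'
from h import *
cal,im=grab('wrist'); s,si=grab('side')
a=cv2.resize(si[170:220,190:270],(800,500),interpolation=cv2.INTER_CUBIC); cv2.imwrite('pics/s7.png',np.vstack([a]))
h=oak(im); ys,xs=np.nonzero(h[215:,200:320]); print(ys.max()+215, xs.min()+200,xs.max()+200)
for x in (540,545): print(x,proj(cal,[x/1e3,.008,.005]),proj(cal,[(x)/1e3,.008,.010]))
print(s and env.sense()['tool_pos'],env.sense()['ft_force'])
cv2.imwrite('pics/w7.png',im)
E
```

```text
time: 15.4
tool_pos: [0.5705, 0.0078, 0.0058]
tool_rot: [[1.0, -0.025, -0.009], [-0.025, -1.0, -0.001], [-0.009, 0.001, -1.0]]
ft_force: [-6.9, 0.2, 0.3]
width: 0.0324
267 224 291
540 [259.235  284.8207] [259.2611 290.2828]
545 [259.0052 277.2268] [259.0246 282.5082]
[0.5705 0.0078 0.0058] [-7.2688  0.4709  0.6926]
```

View pics/s7.png

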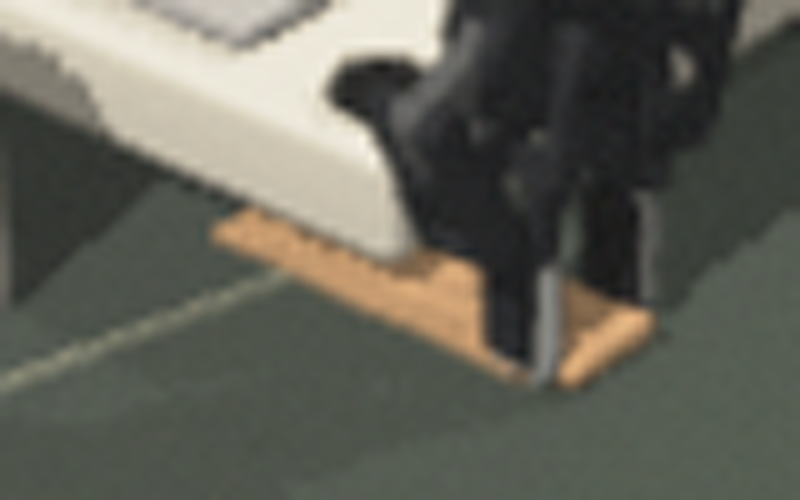

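```bash
python3 - <<'E'
from h import *
cal=optics.get_calibration('side')
for n,u,v in [('nose-left',212,235),('nose-left-bottom',215,243),('tail-rightcorner',655,320)]:
    for z in (0,.0015,.0065,.010): print(n,z,ray(cal,(190+u/10-.45,170+v/10-.45),z)*1000)
E
python3 -m crank '[0,0,0,3,0,0,0.2, 0,0,0,6,0,0,0.2, 0,0,0,9,-0.3,0,0.2, 0,0,0,12,-0.3,0,0.2, 0,0,0,13,-0.3,0,0.2, 0,0,0,13,-0.3,0,0.2]'
```

```text
nose-left 0 [688.5047  24.1941   0.    ]
nose-left 0.0015 [686.8151  25.9087   1.5   ]
nose-left 0.0065 [681.1829  31.6241   6.5   ]
nose-left 0.01 [677.2403  35.6249  10.    ]
nose-left-bottom 0 [684.8759  26.8555   0.    ]
nose-left-bottom 0.0015 [683.1961  28.5629   1.5   ]
nose-left-bottom 0.0065 [677.5968  34.2541   6.5   ]
nose-left-bottom 0.01 [673.6773  38.238   10.    ]
tail-rightcorner 0 [560.8615 -18.5838   0.    ]
tail-rightcorner 0.0015 [559.519  -16.7528   1.5   ]
tail-rightcorner 0.0065 [555.0442 -10.6496   6.5   ]
tail-rightcorner 0.01 [551.9118  -6.3773  10.    ]
time: 16.1
tool_pos: [0.5833, 0.0075, 0.0058]
tool_rot: [[1.0, -0.025, -0.009], [-0.025, -1.0, -0.001], [-0.009, 0.001, -1.0]]
ft_force: [-7.8, 0.4, 0.4]
width: 0.0323
```

```bash
python3 -m crank '[0,0,0,-1,0,0,0.2, 0,0,0,-2.5,0,0,0.6, 0,0,0,-2.5,0,0,0.6, 0,0,0,-2.5,0,0,0.6, 0,0,0,-2.5,0,0,0.6, 0,0,0,-2.5,0,30,0.6, 0,0,0,-5,0,70,0.6, 0,0,0,-40,0,110,0.4, 0,0,0,-85,0,130,0, 0,0,0,-130,0,130,0, 0,0,0,-130,0,130,0, 0,0,0,-130,0,130,0]'
python3 - <<'E'
from h import *
s=env.sense(); print(s['tool_pos'])
ct,t=grab('top','pics/t8.png'); cs,si=grab('side','pics/s8.png')
for c in blobs(oak(t),100):
  r=rect(ct,c,.010); print(r) if 400<r[0]<700 else 0
a=cv2.resize(si[150:220,190:302],(800,500),interpolation=cv2.INTER_CUBIC); cv2.imwrite('pics/s8b.png',a)
for n,cal,im,(u,v) in [('top',ct,t,(240,143)),('side',cs,si,(228,179))]:
    g=cv2.cvtColor(im,cv2.COLOR_BGR2GRAY)[v-10:v+10,u-10:u+10]
    for c in blobs(g<90,25):
        M=cv2.moments(c); m=np.array([M['m10']/M['m00']+u-10,M['m01']/M['m00']+v-10]); print(n,m,cv2.contourArea(c),ray(cal,m,.063)*1000,ray(cal,m,.057)*1000)
E
```

```text
time: 17.3
tool_pos: [0.4577, 0.0076, 0.1375]
tool_rot: [[1.0, -0.025, 0.001], [-0.025, -1.0, -0.0], [0.001, 0.0, -1.0]]
ft_force: [1.2, 1.2, -0.0]
width: -0.0003
[0.4577 0.0076 0.1375]
[459.8 360.2 122.4  37.1   5.2]
[592.9   7.   51.8  35.2  -0.9]
top [240.0152 142.7904] 66.0 [639.3918   5.7608  63.    ] [640.5354   5.953   57.    ]
side [227.6802 178.5541] 37.0 [632.005  12.801  63.   ] [638.9413   4.918   57.    ]
```

View pics/s8b.png

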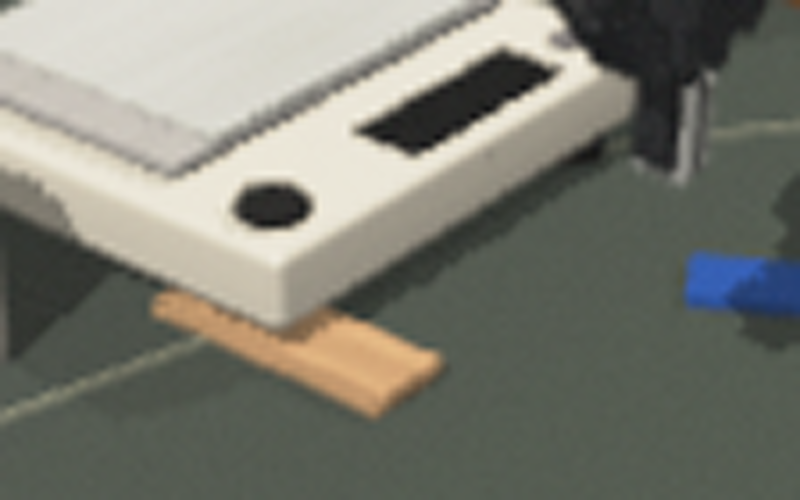

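Both shims lie flush and square: one stack, tail at crop (410,385), nose at (160,305). The cap is clear at (272,205). Moving above it to press.

```bash
python3 -m crank '[0,0,0,40,-0.5,0,0, 0,0,0,85,-1,0,0, 0,0,0,130,-1,0,0, 0,0,0,165,-1.5,0,0, 0,0,0,180,-1.5,-20,0, 0,0,0,180.5,-1.5,-50,0, 0,0,0,180.5,-1.5,-65,0, 0,0,0,180.5,-1.5,-65,0, 0,0,0,180.5,-1.5,-65,0]'
python3 -m crank '[0,0,0,0,0,-1,0, 0,0,0,0,0,-2,0, 0,0,0,0,0,-3,0, 0,0,0,0,0,-4,0, 0,0,0,0,0,-4,0]'
```

```text
time: 18.3
tool_pos: [0.6388, 0.0064, 0.0724]
tool_rot: [[1.0, -0.025, 0.0], [-0.025, -1.0, 0.0], [0.0, -0.0, -1.0]]
ft_force: [0.1, -0.2, 0.6]
width: 0.0001
time: 18.8
tool_pos: [0.6384, 0.0062, 0.0682]
tool_rot: [[1.0, -0.025, -0.0], [-0.025, -1.0, -0.0], [-0.0, 0.0, -1.0]]
ft_force: [-1.1, -0.4, -0.8]
width: -0.0
```

```bash
python3 -m crank '[0,0,0,0,0,-0.5,0, 0,0,0,0,0,-1,0, 0,0,0,0,0,-1.5,0, 0,0,0,0,0,-2,0, 0,0,0,0,0,-2,0]'
```

```text
time: 19.3
tool_pos: [0.6384, 0.0063, 0.066]
tool_rot: [[1.0, -0.025, -0.0], [-0.025, -1.0, 0.0], [-0.0, -0.0, -1.0]]
ft_force: [-0.5, 0.2, -0.2]
width: -0.0002
```

```bash
python3 -m crank '[0,0,0,0,0,-0.5,0, 0,0,0,0,0,-1,0, 0,0,0,0,0,-1.5,0, 0,0,0,0,0,-1.5,0]'
```

```text
time: 19.7
tool_pos: [0.6384, 0.0063, 0.0645]
tool_rot: [[1.0, -0.025, -0.0], [-0.025, -1.0, -0.0], [-0.0, 0.0, -1.0]]
ft_force: [-0.2, 0.1, -0.7]
width: 0.0001
```

```bash
python3 -m crank '[0,0,0,0,0,-0.5,0, 0,0,0,0,0,-1,0, 0,0,0,0,0,-1,0]'
```

```text
time: 20.0
tool_pos: [0.6385, 0.0063, 0.0637]
tool_rot: [[1.0, -0.025, 0.0], [-0.025, -1.0, -0.0], [0.0, 0.0, -1.0]]
ft_force: [-0.7, 0.4, 1.1]
width: -0.0
```

```bash
python3 -m crank '[0,0,0,0,0,-0.5,0, 0,0,0,0,0,-1,0, 0,0,0,0,0,-1,0]'
```

```text
time: 20.3
tool_pos: [0.6384, 0.0064, 0.0631]
tool_rot: [[1.0, -0.025, -0.0], [-0.025, -1.0, -0.0], [-0.0, 0.0, -1.0]]
ft_force: [-2.6, 0.7, 5.9]
width: -0.0003
```

```bash
python3 -m crank '[0,0,0,0,0,-0.4,0, 0,0,0,0,0,-0.4,0, 0,0,0,0,0,-0.4,0]'
```

```text
time: 20.6
tool_pos: [0.6384, 0.0064, 0.0629]
tool_rot: [[1.0, -0.025, -0.0], [-0.025, -1.0, -0.0], [-0.0, 0.0, -1.0]]
ft_force: [-2.6, -0.5, 8.0]
width: -0.0002
```

```bash
python3 -m crank '[0,0,0,0,0,0,0, 0,0,0,0,0,0,0, 0,0,0,0,0,0,0, 0,0,0,0,0,0,0]'; python3 -m crank '[0,0,0,0,0,0,0, 0,0,0,0,0,0,0, 0,0,0,0,0,0,0, 0,0,0,0,0,0,0]'
python3 -m crank '[0,0,0,0,0,3,0, 0,0,0,0,0,15,0, 0,0,0,0,0,50,0, 0,0,0,-30,0,90,0, 0,0,0,-75,0,100,0, 0,0,0,-120,0,100,0, 0,0,0,-165,0,100,0, 0,0,0,-180,0,100,0, 0,0,0,-180,0,100,0, 0,0,0,-180,0,100,0]'
python3 - <<'E'
from h import *
ct,t=grab('top','pics/t9.png'); cs,si=grab('side','pics/s9.png')
for c in blobs(oak(t),100):
  r=rect(ct,c,.010); print(r) if 400<r[0]<700 else 0
cv2.imwrite('pics/fin.png',np.hstack([cv2.resize(t,(400,300)),cv2.resize(si,(400,300))]))
E
```

```text
time: 21.0
tool_pos: [0.6384, 0.0064, 0.0629]
tool_rot: [[1.0, -0.025, -0.0], [-0.025, -1.0, -0.0], [-0.0, 0.0, -1.0]]
ft_force: [-2.9, 0.3, 6.9]
width: 0.0004
time: 21.4
tool_pos: [0.6384, 0.0064, 0.0629]
tool_rot: [[1.0, -0.025, -0.0], [-0.025, -1.0, -0.0], [-0.0, 0.0, -1.0]]
ft_force: [-3.1, -0.3, 7.6]
width: -0.0001
time: 22.4
tool_pos: [0.4597, 0.0063, 0.163]
tool_rot: [[1.0, -0.025, 0.002], [-0.025, -1.0, 0.0], [0.002, -0.0, -1.0]]
ft_force: [0.5, 0.3, 0.2]
width: -0.0
[459.8 360.1 122.4  37.    5.2]
[592.9   7.   51.8  35.2  -0.9]
```

View pics/fin.png

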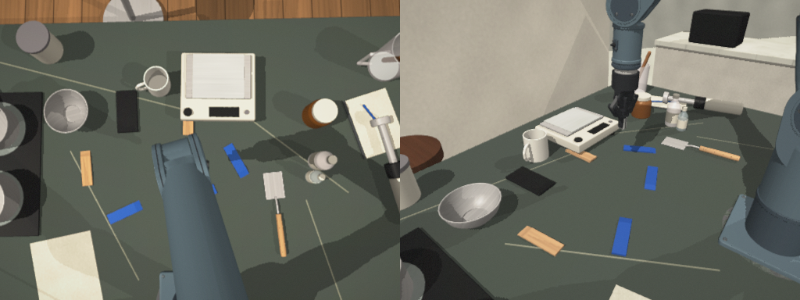

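The press read 8.0, 6.9 and 7.6 N with about ±0.7 N of noise, close to the lower limit. I'll repeat it a touch firmer.

```bash
python3 -m crank '[0,0,0,45,0,0,0, 0,0,0,90,0,0,0, 0,0,0,135,0,0,0, 0,0,0,170,0,-10,0, 0,0,0,180,0,-50,0, 0,0,0,180,0,-85,0, 0,0,0,180,0,-95,0, 0,0,0,180,0,-97,0, 0,0,0,180,0,-98,0, 0,0,0,180,0,-98.5,0, 0,0,0,180,0,-98.5,0]'
python3 -m crank '[0,0,0,0,0,-0.5,0, 0,0,0,0,0,-1,0, 0,0,0,0,0,-1.4,0, 0,0,0,0,0,-1.65,0, 0,0,0,0,0,-1.65,0, 0,0,0,0,0,-1.65,0]'
for i in 1 2 3 4 5; do python3 -m crank '[0,0,0,0,0,0,0, 0,0,0,0,0,0,0]' | grep -E "force|time|pos"; done
```

```text
time: 23.6
tool_pos: [0.6394, 0.0063, 0.0649]
tool_rot: [[1.0, -0.025, 0.002], [-0.025, -1.0, 0.0], [0.002, -0.0, -1.0]]
ft_force: [0.2, -0.6, 0.3]
width: -0.0003
time: 24.2
tool_pos: [0.6389, 0.0064, 0.063]
tool_rot: [[1.0, -0.025, 0.001], [-0.025, -1.0, -0.0], [0.001, 0.0, -1.0]]
ft_force: [-1.7, -0.1, 6.4]
width: 0.0001
time: 24.4
tool_pos: [0.639, 0.0064, 0.063]
ft_force: [-1.5, 0.9, 6.6]
time: 24.6
tool_pos: [0.6389, 0.0064, 0.063]
ft_force: [-1.3, -0.1, 6.5]
time: 24.8
tool_pos: [0.6389, 0.0064, 0.063]
ft_force: [-0.9, 0.2, 7.0]
time: 25.0
tool_pos: [0.6389, 0.0064, 0.063]
ft_force: [-2.3, 1.6, 6.6]
time: 25.2
tool_pos: [0.639, 0.0063, 0.063]
ft_force: [-1.3, 0.0, 6.0]
```

Mean is about 6.6 N, so about 0.35 mm more.

```bash
python3 -m crank '[0,0,0,0,0,-0.2,0, 0,0,0,0,0,-0.35,0]' | grep -E "force|time|pos"
for i in 1 2 3 4; do python3 -m crank '[0,0,0,0,0,0,0, 0,0,0,0,0,0,0]' | grep -E "force|time|pos"; done
```

```text
time: 25.4
tool_pos: [0.6389, 0.0064, 0.0628]
ft_force: [-2.3, 0.3, 8.8]
time: 25.6
tool_pos: [0.6389, 0.0064, 0.0628]
ft_force: [-1.8, -0.9, 7.7]
time: 25.8
tool_pos: [0.6389, 0.0064, 0.0628]
ft_force: [-2.1, 0.6, 8.8]
time: 26.0
tool_pos: [0.6389, 0.0064, 0.0628]
ft_force: [-1.8, -0.1, 8.2]
time: 26.2
tool_pos: [0.6389, 0.0065, 0.0628]
ft_force: [-2.0, 0.1, 8.0]
```

Mean 8.3 N held for about 1 s, with the fingertip about 0.9 mm below first contact. Withdraw and hand in.

```bash
python3 -m crank '[0,0,0,0,0,3,0, 0,0,0,0,0,15,0, 0,0,0,0,0,50,0, 0,0,0,-30,0,90,0, 0,0,0,-75,0,100,0, 0,0,0,-120,0,100,0, 0,0,0,-165,0,100,0, 0,0,0,-180,0,100,0, 0,0,0,-180,0,100,0, 0,0,0,-180,0,100,0]'
python3 - <<'E'
from h import *
ct,t=grab('top'); cs,si=grab('side')
for c in blobs(oak(t),100):
  r=rect(ct,c,.010); print(r) if 400<r[0]<700 else 0
print('side change px',int((cv2.absdiff(si,cv2.imread('pics/s9.png')).max(2)>40).sum()))
print(env.job_done())
E
```

```text
time: 27.2
tool_pos: [0.4595, 0.0063, 0.1625]
tool_rot: [[1.0, -0.025, 0.002], [-0.025, -1.0, -0.0], [0.002, -0.0, -1.0]]
ft_force: [-0.1, 0.1, 0.1]
width: 0.0001
[459.8 360.  122.4  36.9   5.2]
[592.9   7.   51.8  35.2  -0.9]
side change px 8
the job is handed in; nothing more can be done
None
```

I slid two oak shims under the front left foot, flush and square on each other. The corner then held firm under a test press, and I handed the job in at about 27 s of robot time.

- **Gap:** the first shim went in with no resistance, so the gap was over 5 mm. The second rode up under the foot with a push of about 7–9 N. It peaked at 13 N when the nose first met the foot, and I eased that by lifting the tool slightly. By measurement, the foot stands on the full thickness of both shims.
- **Press:** I pressed the cap twice. The first press read 8.0, 6.9 and 7.6 N, close to the 7 N lower limit, so I repeated it. The second press started low, at about 6.6 N. I then raised it to a mean of about 8.3 N and held it there for about 1 s. The fingertip sank about 0.9 mm, including the cap's own give, against the 2.7 mm allowed.
- **Last checks:** the stack did not move after the presses, and the spare shim still lies untouched, well clear. The pictures after the presses show nothing else disturbed, though the arm hides part of the counter from above. The robot is touching nothing.

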